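# Lay a gearmotor in the indexing cradle and turn it to the work position

### The arm

A 6-joint arm with a two-finger parallel gripper is mounted at the origin on the work surface. World frame = base frame: x ahead of the robot, y to its left, z up, the work surface at z = 0. Lengths are in m, angles in rad, forces in N, time in s.
With the tool pointing down it reaches from about 0.35 to 0.975 m from the base axis. Payload 4.9 kg.
Tool frame: the origin (TCP) lies at the very end of the fingers, on their centre line; the grasp point (between the pads) lies 19 mm behind it; z points along the fingers, y is the line along which they close (so a half turn about z gives the same grasp; the last joint's range is limited). The gripper opens to 85 mm and grips with 20 to 120 N. Pads are 22 mm wide; open, the fingers measure 114 mm over their backs; the gripper's body (76 mm by 85 mm) begins 54 mm behind the grasp point. The pads swing forward as they close: fully open they stand 13 mm farther back than shut.
Start: joints at [-1.346, 0.053, 1.613, -0, 1.476, -0.119], TCP at [0.211, -0.588, 0.231] pointing down, gripper open.
Joint ranges: [-3.01, 3.01], [-1.01, 2.22], [0.06, 2.58], [-1.02, 4.17], [0.09, 2.62], [-3.14, 3.14]. Speed limits (rad/s): [2.57, 2.57, 3.14, 3.14, 3.14, 3.14].

### API

Orientations are given as a unit quaternion [w, x, y, z].
In Python, from plant import manip gives the robot as it stands.
- The arm moves only by the tool play_rows, never from a script. Its argument "series" is a list that holds one entry, the list of rows, each a list of 7 numbers: the shift along the world's x, y, z in m, then the turn, a rotation vector about the world's x, y, z in degrees, then the opening, from 0 (shut) to 1 (fully open). In form: [[[dx, dy, dz, rx, ry, rz, grip], ...]]. A call has 1 to 10 rows; each row shifts and turns the commanded pose from where the row before left it; what a row does not reach is not made up. A row lasts 1/10 s, in which the tool goes at most 50 mm and 8.59 degrees, less where a joint would pass 70% of its speed; a pose out of reach is approached as far as the arm can. A call with a gripper value outside its range is refused whole. The fingers move at their own pace and stop on an object; the grip force is fixed at half the most. Time passes only in rows, so rows that do not move let the fingers close. It gives the time, the measured TCP pose, the force, the opening and the grip force at its end, in the units of the state.
- manip.state(): the state, without advancing time (a new reading comes with each control period).
- manip.grab_frame(name): name is "scene" or "top"; returns a dict with "frame" (400x640x3 uint8, blue, green, red), "mtx" (3x3 intrinsics, pixels), "R" (3x3) and "t" (3): a world point X has camera coordinates R X + t. Camera axes: x right, y down, z forward; pixel columns grow to the right and rows downward; lengths in m; the calibration is good to about 2 mm. A picture is of the moment at which its call begins. There is no depth.
- manip.job_done(): hands the job in; it is judged then, once.
The state is a dict: "time": time; "joint_pos": joint angles; "joint_vel": joint speeds; "joint_efforts": joint torques, N m; "tool_pos": TCP position; "tool_rot": TCP orientation; "contact_force": force on the tool from outside, world axes, zero at the start; "ft_torque": the same for the moment, N m; "gripper_width": opening from 0.0 (shut) to 1.0 (fully open); "grasp_force": force on a finger pad.
Only numpy, scipy, OpenCV 4.12 (cv2) and the standard library are available. Lean on these libraries where they do the work, as an engineer would, in place of code of your own. Each camera call takes 0.05 s, during which the arm holds its last target. There are 200 camera calls.

### The job

Take the gearmotor that stands upright on the bench and lay it on its side in the orange saddles of the cradle, shaft end out over the open end and back end within 20 mm of the blue stop plate; set it down, do not drop it. Then pull up the red plunger knob, turn the cradle round with the motor lying in it to the other index hole (the one ringed in green) and let the plunger snap fully in. Leave the loudspeaker, the cup and the screwdriver where they are.

Things in the scene. Friction and masses are not known exactly. Their poses are not given: they have to be found in the camera images.
- motor_center (a point): Centre of the gearmotor, a round cylinder 48 mm in diameter and 100 mm long (steel can, dark gearhead end), 0.3 to 0.6 kg, at first standing upright on its flat back end on the bench, so this point is 50 mm above its back end. z axis runs along the motor from the back end to the shaft end.
- motor_shaft (a point): Tip of the motor's thin steel output shaft (8 mm diameter, sticks out 22 mm from the shaft end), 72 mm from motor_center along the motor's z axis; same axes as motor_center.
- cradle_mid (a point): Middle of the turning cradle: where motor_center belongs when the motor lies in the saddles. On the cradle's vertical pivot, 60 mm above the bench. Axes turn with the cradle: z up, x along the lying motor from the open end (the shaft must point to -x) to the blue stop plate. The plunger is 95 mm out along +y; the aluminium bed's top is 30 mm below this point.
- stop_face (a point): Middle of the blue stop plate's face that the motor's back end looks at: 58 mm from cradle_mid along +x, at the same height, same axes. Plate 56 mm wide, top 10 mm above this point. It leaves 8 mm to the back end of a motor centred on cradle_mid.
- saddles (a point): The same point as cradle_mid. Two orange 45-degree V saddles, each 12 mm long, stand at x = -36 and +36 mm from it; they reach 30 mm to either side (y) and their tops lie 8 mm below it. Between them 60 mm are free for fingers.
- plunger_knob (a point): Centre of the red plunger knob, an upright cylinder 26 mm in diameter and 30 mm tall on a 14 mm stem, clear for fingers to 26 mm below its underside. 95 mm from the cradle's pivot, 64 mm above the bench when the pin is in. z up; it turns with the cradle.
- plunger (a joint): Lift of the plunger, m: 0 = pin fully in its hole, at 9 mm the pin is clear of the index plate, 16 mm = upper stop. A spring pushes it down with 4.4 N at 0 to 10.8 N at the upper stop. If let go between the holes the pin rests on the plate at about 9 mm.
- turn (a joint): Angle of the cradle about its vertical pivot, rad, counter-clockwise seen from above. 0 = at the first (white-ringed) hole, where it starts; 1.047 (60 degrees) = at the second, green-ringed hole. End stops at -0.02 and 1.067; the pin drops in when within about 0.02 rad of a hole. Locked while the pin is in; otherwise it turns with slight friction (about 0.12 N m).
- speaker_center (a point): Centre of a loose loudspeaker driver, face up, 128 mm diameter, 55 mm tall. Bystander.
- cup: Loose beige cup, 72 mm diameter, 85 mm tall, standing; origin at the centre of its underside. Bystander.
- driver_grip (a point): Handle of a loose red screwdriver, 190 mm long, lying on the bench along its x axis. Bystander.
Mind the look-alikes: they are no part of the job. There is more than one size of the part that bears cradle_mid; the job needs the middle-sized.

How it is judged:
By the outcome, as a careful person would: the job done as asked, in the order asked, and still so for the second after the job is handed in, with the robot touching nothing.
It also fails if it takes over 58 s, if anything falls off the work surface, if the arm or the gripper's body presses on something with over 40 N, if the wrist force passes 120 N, or if a joint passes its speed limit or range.

## Working session

There is one attempt and no reset: what is moved stays moved. The work goes in short steps, Python scripts to look and compute and a tool call to move; the robot and the scene stay as the last step left them, time stands still between calls to the robot, and variables do not carry over. Pictures are saved under pics/ and viewed, at most 10 in all, crops included, and the job is handed in when it is done.

Besides the shell and the picture viewer there is one more tool, called after "Call:" as name(argument=value, ...) on one line, values as JSON. play_rows: Moves the arm, as the interface text tells. Its arguments: {"type":"object","properties":{"series":{"type":"array"}},"required":["series"]}

```bash
mkdir -p pics; python3 - <<'E'
from plant import manip
import cv2
for n in("scene","top"):
    f=manip.grab_frame(n); cv2.imwrite(f"pics/{n}0.png",f["frame"])
    print(n,f["mtx"].tolist(),f["R"].round(4).tolist(),f["t"].round(4).tolist())
print(manip.state())
E
```

```text
scene [[412.07171381010994, 0.0, 320.83365048136255], [0.0, 412.07171381010994, 202.7028965605206], [0.0, 0.0, 1.0]] [[-0.2553, 0.9668, -0.011], [0.5094, 0.1248, -0.8514], [-0.8218, -0.223, -0.5244]] [0.1491, -0.19, 1.6028]
top [[390.7598080462836, 0.0, 316.93459035586045], [0.0, 390.7598080462836, 198.5731561015306], [0.0, 0.0, 1.0]] [[-0.0114, -0.9999, 0.0087], [-0.9864, 0.0098, -0.164], [0.1639, -0.0104, -0.9864]] [-0.0132, 0.5332, 1.0689]
{'time': 0.1, 'joint_pos': array([-1.34601682e+00,  5.32890330e-02,  1.61416133e+00, -5.24111126e-06,
        1.47600006e+00, -1.18977868e-01]), 'joint_vel': array([-0.00091939, -0.00108114, -0.00275994,  0.00116299,  0.00184965,
       -0.0004168 ]), 'joint_efforts': array([ 8.85502177e-04, -3.94896555e+01, -3.71366966e+01, -1.31462184e-04,
        3.83619539e-03,  8.80274285e-06]), 'tool_pos': array([ 0.21052695, -0.58787477,  0.23018431]), 'tool_rot': array([-9.27447365e-04,  9.85264719e-01,  1.71033828e-01, -5.17207566e-05]), 'contact_force': array([-0.63431919,  0.17450327,  0.0761395 ]), 'ft_torque': array([ 0.02865714, -0.03400998, -0.01472246]), 'grasp_force': 0.0, 'gripper_width': 1.0000599777200203}
```

View pics/scene0.png

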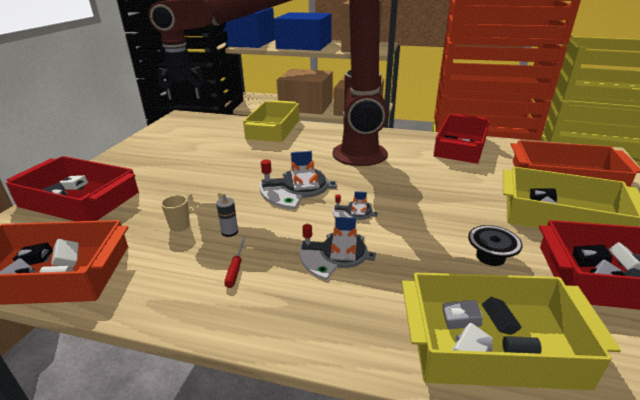

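View pics/top0.png

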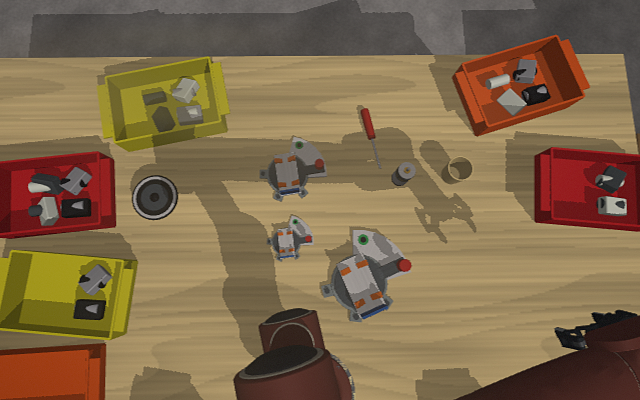

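The scene shows three cradles. In the top view the large one is at about (365,275), the small one at (290,240), and the middle-sized one at (288,175), which is the one for the job. The motor stands at (404,173), the cup is at (459,168) and the screwdriver at (368,125).

```bash
cat > h.py <<'E'
import numpy as np, cv2
from plant import manip
def ray(f,u,v,z):
    d=f["R"].T@np.linalg.inv(f["mtx"])@[u,v,1]; c=-f["R"].T@f["t"]
    return (c+d*(z-c[2])/d[2]).round(4)
def proj(f,X):
    p=f["mtx"]@(f["R"]@np.asarray(X)+f["t"]); return (p[:2]/p[2]).round(1)
def crop(f,name,u0,v0,w,h,s):
    cv2.imwrite(f"pics/{name}.png",cv2.resize(f["frame"][v0:v0+h,u0:u0+w],None,fx=s,fy=s,interpolation=cv2.INTER_CUBIC))
E
python3 - <<'E'
from h import *
f=manip.grab_frame("top"); crop(f,"c1",250,125,180,80,4.4)
g=manip.grab_frame("scene"); crop(g,"c2",150,150,240,140,3.3)
E
```

```text
(no output)
```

View pics/c1.png

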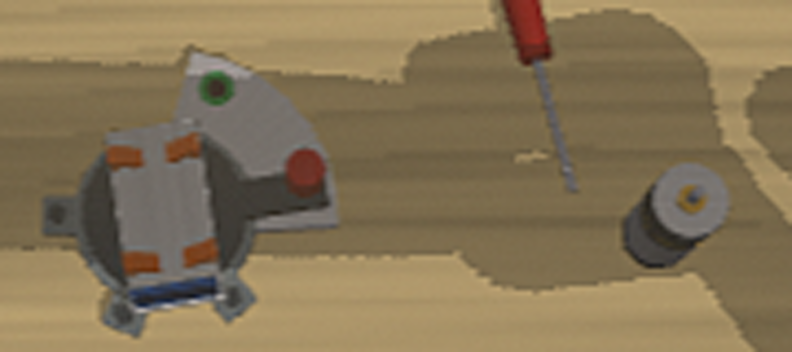

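View pics/c2.png

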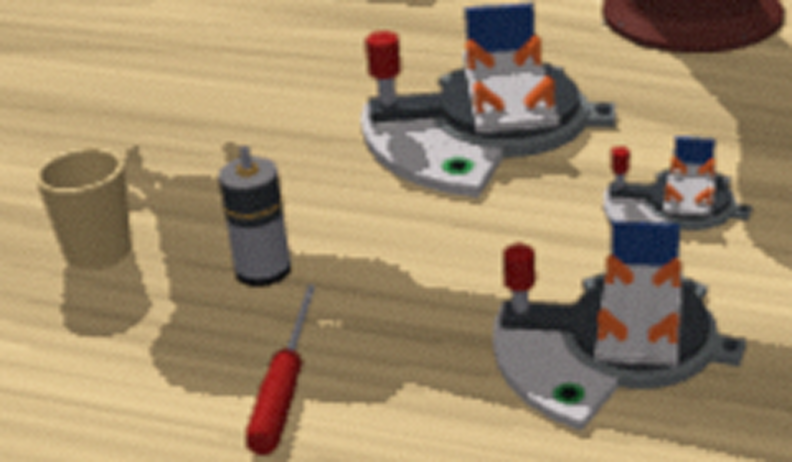

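```bash
python3 - <<'E'
from h import *
f=manip.grab_frame("top"); g=manip.grab_frame("scene")
T=lambda u,v,z: ray(f,250+u/4.4,125+v/4.4,z)
S=lambda u,v,z: ray(g,150+u/3.3,150+v/3.3,z)
print("motor top",T(690,200,.1),T(697,193,.122),T(656,235,0),"scene",S(249,170,.1),S(245,150,.122),S(262,272,0))
print("saddle mid",T(163,205,.045)); P=[T(125,157,.045),T(183,148,.045),T(142,262,.045),T(201,252,.045)];print(P)
print("knob",T(305,165,.079),S(519,268,.064),"stop top",T(173,290,.07), S(645,226,.07))
print("green",T(217,88,.02))
sd=[S(618,270,.048),S(666,270,.048),S(609,325,.048),S(665,325,.048)];print("S saddles",sd)
E
```

```text
motor top [ 0.5994 -0.2656  0.1   ] [ 0.5985 -0.2646  0.122 ] [ 0.599 -0.266  0.   ] scene [ 0.5982 -0.2627  0.1   ] [ 0.6028 -0.2608  0.122 ] [ 0.6026 -0.2628  0.    ]
saddle mid [0.6124 0.0662 0.045 ]
[array([0.6449, 0.0912, 0.045 ]), array([0.6507, 0.0531, 0.045 ]), array([0.5745, 0.0798, 0.045 ]), array([0.5808, 0.0415, 0.045 ])]
knob [ 0.6295 -0.0263  0.079 ] [ 0.6293 -0.0233  0.064 ] stop top [0.5511 0.0582 0.07  ] [0.5573 0.0613 0.07  ]
green [0.6992 0.0315 0.02  ]
S saddles [array([0.5917, 0.0471, 0.048 ]), array([0.5825, 0.0841, 0.048 ]), array([0.6622, 0.0563, 0.048 ]), array([0.652, 0.097, 0.048])]
```

Both cameras agree. The motor stands at (0.600,-0.264). The middle cradle is at (0.613,0.068) with its x axis at about 190°; the saddle spacing (71 mm) and knob radius (93 mm) match the given sizes.

I'll grasp the motor with the tool tilted 45° outward, then pitch it 90° to lay it down.

Call:
play_rows(series=[[[0.02,0.04,0.005,0,0,-4.47,1],[0.02,0.04,0.005,0,0,-4.47,1],[0.02,0.04,0.005,0,0,-4.47,1],[0.02,0.04,0.005,0,0,-4.47,1],[0.02,0.04,0.005,0,0,-4.47,1],[0.02,0.04,0.005,0,0,-4.47,1],[0.02,0.04,0.005,0,0,-4.47,1],[0.02,0.04,0.005,0,0,-4.47,1],[0.02,0.04,0.005,0,0,-4.47,1],[0.02,0.04,0.005,0,0,-4.47,1]]])

```text
time: 1.3
tool_pos: [0.4111, -0.1867, 0.2817]
tool_rot: [0.0, 0.976, -0.218, 0.0]
contact_force: [0.7, 0.5, 0.1]
gripper_width: 1.002
grasp_force: 0.0
```

Call:
play_rows(series=[[[0.01,0,0,-2.113,-4.532,0,1],[0.01,0,0,-2.113,-4.532,0,1],[0.01,0,0,-2.113,-4.532,0,1],[0.01,0,0,-2.113,-4.532,0,1],[0.01,0,0,-2.113,-4.532,0,1],[0.01,0,0,-2.113,-4.532,0,1],[0.01,0,0,-2.113,-4.532,0,1],[0.01,0,0,-2.113,-4.532,0,1],[0.01,0,0,-2.113,-4.532,0,1]]])

```text
time: 2.2
tool_pos: [0.5009, -0.1884, 0.2818]
tool_rot: [0.083, 0.901, -0.2, 0.376]
contact_force: [-0.6, -0.0, -0.8]
gripper_width: 1.0
grasp_force: 0.0
```

```bash
cat >> h.py <<'E'
from scipy.spatial.transform import Rotation as Rn
def st():
    s=manip.state(); q=s["tool_rot"]; M=Rn.from_quat([*q[1:],q[0]]).as_matrix()
    print("t",round(s["time"],2),"tcp",s["tool_pos"].round(4),"j",s["joint_pos"].round(3),"F",s["contact_force"].round(1),"w",round(s["gripper_width"],3),"g",round(s["grasp_force"],1))
    print("axes x,y,z",M.T.round(3).tolist()); return s,M
E
python3 -c "from h import *;st()"
```

```text
t 2.2 tcp [ 0.5009 -0.1884  0.2818] j [-0.536 -0.726  2.268  0.097  0.814  1.433] F [-0.6 -0.  -0.8] w 1.0 g 0.0
axes x,y,z [[0.638, -0.298, 0.71], [-0.423, -0.906, -0.0], [0.644, -0.3, -0.704]]
```

Call:
play_rows(series=[[[0.007,-0.0083,-0.0275,0,0,0,1],[0.007,-0.0083,-0.0275,0,0,0,1],[0.007,-0.0083,-0.0275,0,0,0,1],[0.007,-0.0083,-0.0275,0,0,0,1],[0.007,-0.0083,-0.0275,0,0,0,1],[0.007,-0.0083,-0.0275,0,0,0,1],[0,0,0,0,0,0,1]]])

```text
time: 2.9
tool_pos: [0.5403, -0.237, 0.1102]
tool_rot: [0.081, 0.904, -0.201, 0.369]
contact_force: [-0.6, -0.0, -0.1]
gripper_width: 1.002
grasp_force: 0.0
```

```bash
python3 - <<'E'
from h import *
st(); f=manip.grab_frame("top"); g=manip.grab_frame("scene")
a=f["frame"][120:230,340:480]; b=g["frame"][130:260,160:300]
r=lambda x:cv2.resize(x,(400,400*x.shape[0]//x.shape[1]),interpolation=cv2.INTER_CUBIC)
a,b=r(a),r(b);h=min(len(a),len(b)); cv2.imwrite("pics/p1.png",np.hstack([a[:h],b[:h]]))
E
```

```text
t 2.9 tcp [ 0.5403 -0.237   0.1102] j [-0.592 -0.315  2.301  0.284  0.401  1.198] F [-0.6 -0.  -0.1] w 1.002 g 0.0
axes x,y,z [[0.647, -0.303, 0.7], [-0.423, -0.906, -0.002], [0.635, -0.295, -0.714]]
```

View pics/p1.png

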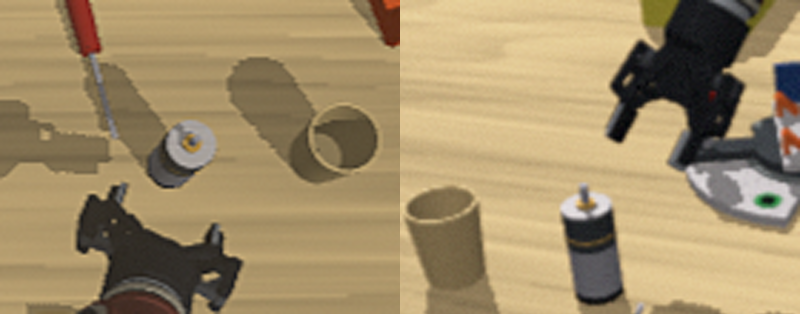

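The motor stands between the open fingers' path, at (190,140) in the left half. The lateral error works out to about 1 mm, so I'll approach.

Call:
play_rows(series=[[[0.0148,-0.0067,-0.014,0,0,0,1],[0.0148,-0.0067,-0.014,0,0,0,1],[0.0148,-0.0067,-0.014,0,0,0,1],[0.0148,-0.0067,-0.014,0,0,0,1],[0.0148,-0.0067,-0.014,0,0,0,1],[0,0,0,0,0,0,1]]])

```text
time: 3.6
tool_pos: [0.6182, -0.2722, 0.0476]
tool_rot: [0.083, 0.902, -0.2, 0.374]
contact_force: [-0.0, -0.1, -0.5]
gripper_width: 0.995
grasp_force: 0.0
```

```bash
python3 - <<'E'
from h import *
st(); f=manip.grab_frame("top"); g=manip.grab_frame("scene")
a=f["frame"][120:230,340:480]; b=g["frame"][150:260,160:300]
r=lambda x:cv2.resize(x,(400,400*x.shape[0]//x.shape[1]),interpolation=cv2.INTER_CUBIC)
a,b=r(a),r(b);h=min(len(a),len(b)); cv2.imwrite("pics/p2.png",np.hstack([a[:h],b[:h]]))
E
```

```text
t 3.6 tcp [ 0.6182 -0.2722  0.0476] j [-0.562  0.043  2.118  0.429  0.216  1.061] F [-0.  -0.1 -0.5] w 0.995 g 0.0
axes x,y,z [[0.64, -0.298, 0.708], [-0.422, -0.907, -0.0], [0.642, -0.299, -0.706]]
```

View pics/p2.png

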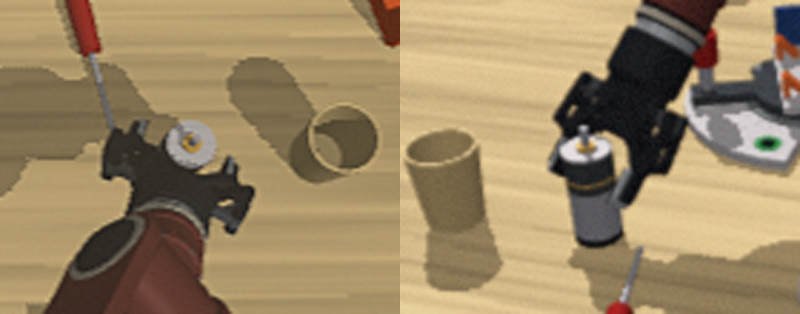

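The fingers straddle the motor and nothing is in contact, so I'll close.

Call:
play_rows(series=[[[0,0,0,0,0,0,0.6],[0,0,0,0,0,0,0.5],[0,0,0,0,0,0,0.4],[0,0,0,0,0,0,0.3],[0,0,0,0,0,0,0.3],[0,0,0,0,0,0,0.3]]])

```text
time: 4.3
tool_pos: [0.6171, -0.2722, 0.0479]
tool_rot: [0.083, 0.902, -0.2, 0.375]
contact_force: [-6.2, 1.5, 7.9]
gripper_width: 0.542
grasp_force: 60.4
```

Call:
play_rows(series=[[[0,0,0,0,0,0,0.2],[0,0,0,0,0,0,0.2],[0,0,0,0,0,0,0.2],[0,0,0.01,0,0,0,0.2],[0,0,0.02,0,0,0,0.2],[0,0,0.02,0,0,0,0.2],[0,0,0.02,0,0,0,0.2],[0,0,0.02,0,0,0,0.2],[0,0,0,0,0,0,0.2]]])

```text
time: 5.2
tool_pos: [0.617, -0.2719, 0.1383]
tool_rot: [0.083, 0.902, -0.2, 0.375]
contact_force: [0.7, -0.9, -4.9]
gripper_width: 0.544
grasp_force: 62.7
```

```bash
python3 -c "from h import *;st()"
```

```text
t 5.2 tcp [ 0.617  -0.2719  0.1383] j [-0.563 -0.127  2.098  0.233  0.397  1.266] F [ 0.7 -0.9 -4.9] w 0.544 g 62.7
axes x,y,z [[0.64, -0.298, 0.709], [-0.422, -0.906, 0.0], [0.642, -0.3, -0.705]]
```

Call:
play_rows(series=[[[0,0.014,0.02,0,0,3.45,0.2],[0,0.034,0.02,0,0,3.45,0.2],[0,0.034,0.02,0,0,3.45,0.2],[0,0.034,0.02,0,0,3.45,0.2],[0,0.034,0.02,0,0,3.45,0.2],[0,0.034,0,0,0,3.45,0.2],[0,0.044,0,0,0,3.45,0.2],[-0.002,0.044,0,0,0,3.45,0.2],[-0.002,0.044,0,0,0,3.45,0.2],[0,0.024,0,0,0,3.45,0.2]]])

```text
time: 6.2
tool_pos: [0.6101, 0.0717, 0.2317]
tool_rot: [-0.033, 0.922, 0.079, 0.378]
contact_force: [0.1, 0.7, -5.4]
gripper_width: 0.542
grasp_force: 63.9
```

Call:
play_rows(series=[[[0,0,0,-1.238,7.397,0,0.2],[0,0,0,-1.238,7.397,0,0.2],[0,0,0,-1.238,7.397,0,0.2],[0,0,0,-1.238,7.397,0,0.2],[0,0,0,-1.238,7.397,0,0.2],[0,0,0,-1.238,7.397,0,0.2],[0,0,0,-1.238,7.397,0,0.2],[0,0,0,-1.238,7.397,0,0.2],[0,0,0,-1.238,7.397,0,0.2],[0,0,0,-1.238,7.397,0,0.2]]])

```text
time: 7.2
tool_pos: [0.613, 0.0685, 0.2339]
tool_rot: [0.021, 0.962, 0.08, -0.26]
contact_force: [-0.2, 0.2, -6.3]
gripper_width: 0.542
grasp_force: 63.8
```

Call:
play_rows(series=[[[0,0,0,-1.238,7.397,0,0.2],[0,0,0,-1.238,7.397,0,0.2],[0,0,0,0,0,0,0.2]]])

```text
time: 7.5
tool_pos: [0.6127, 0.0685, 0.2274]
tool_rot: [0.031, 0.919, 0.077, -0.385]
contact_force: [-0.1, -0.4, -7.5]
gripper_width: 0.546
grasp_force: 64.0
```

```bash
python3 -c "
from h import *
s,M=st(); print('motor c',s['tool_pos']+M@[-.012,0,-.015],'axis',M@[.709,0,-.705])"
```

```text
t 7.5 tcp [0.6127 0.0685 0.2274] j [ 0.033  0.546  1.163 -0.117  2.218  1.404] F [-0.1 -0.4 -7.5] w 0.546 g 64.0
axes x,y,z [[0.691, 0.118, -0.713], [0.166, -0.986, -0.002], [-0.703, -0.117, -0.701]]
motor c [0.61497537 0.06881573 0.24645824] axis [ 0.98594004  0.16583396 -0.01128384]
```

Call:
play_rows(series=[[[0,0,-0.03,0.1,-0.6,0,0.2],[0,0,-0.03,0,0,0,0.2],[0,0,-0.03,0,0,0,0.2],[0,0,-0.03,0,0,0,0.2],[0,0,-0.02,0,0,0,0.2],[0,0,0,0,0,0,0.2]]])

```text
time: 8.1
tool_pos: [0.6104, 0.0683, 0.0923]
tool_rot: [0.031, 0.922, 0.077, -0.379]
contact_force: [-1.8, -0.3, -5.4]
gripper_width: 0.541
grasp_force: 63.9
```

```bash
python3 - <<'E'
from h import *
s,M=st(); print('motor c',s['tool_pos']+M@[-.012,0,-.015],'axis',M@[.709,0,-.705])
f=manip.grab_frame("top"); g=manip.grab_frame("scene")
a=f["frame"][120:220,240:340]; b=g["frame"][180:300,290:410]
r=lambda x:cv2.resize(x,(400,400),interpolation=cv2.INTER_CUBIC)
cv2.imwrite("pics/p3.png",np.hstack([r(a),r(b)]))
for n,F,o,k in(("top",f,(240,120),4),("scene",g,(290,180),400/120)):
    for x in(-.05,.05,.072):
        c=s['tool_pos']+M@[-.012,0,-.015]+x*(M@[.709,0,-.705]); print(n,x,((proj(F,c)-o)*k).round(0))
E
```

```text
t 8.1 tcp [0.6104 0.0683 0.0923] j [ 0.033  0.654  1.241 -0.103  2.019  1.43 ] F [-1.8 -0.3 -5.4] w 0.541 g 63.9
axes x,y,z [[0.701, 0.118, -0.703], [0.165, -0.986, -0.001], [-0.693, -0.115, -0.711]]
motor c [0.61233754 0.06855539 0.11143712] axis [0.98614247 0.16498004 0.00325956]
top -0.05 [190. 255.]
top 0.05 [166. 114.]
top 0.072 [161.  83.]
scene -0.05 [183.  88.]
scene 0.05 [177. 162.]
scene 0.072 [176. 180.]
```

View pics/p3.png

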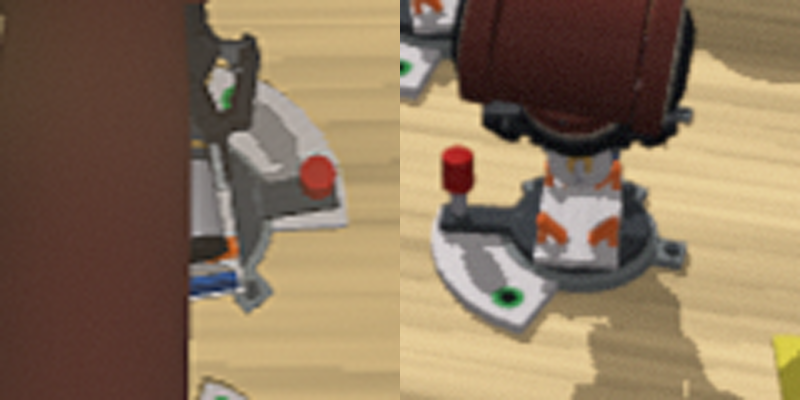

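Seen from the front, the motor's end ring is at (573,163), where it was predicted, and centred over the front saddles, whose middle is column 577. I'll lower it.

Call:
play_rows(series=[[[0.002,0,-0.008,0,0,0,0.2],[0.001,0,-0.008,0,0,0,0.2],[0,0,-0.008,0,0,0,0.2],[0,0,-0.008,0,0,0,0.2],[0,0,-0.006,0,0,0,0.2],[0,0,-0.004,0,0,0,0.2],[0,0,-0.003,0,0,0,0.2],[0,0,0,0,0,0,0.2]]])

```text
time: 9.0
tool_pos: [0.6154, 0.0683, 0.0508]
tool_rot: [0.031, 0.923, 0.077, -0.377]
contact_force: [-0.2, -0.4, -6.1]
gripper_width: 0.543
grasp_force: 63.8
```

```bash
python3 - <<'E'
from h import *
s,M=st(); print('motor c',s['tool_pos']+M@[-.012,0,-.015],'axis',M@[.709,0,-.705],s['ft_torque'])
E
```

```text
t 9.0 tcp [0.6154 0.0683 0.0508] j [ 0.033  0.71   1.233 -0.101  1.968  1.436] F [-0.2 -0.4 -6.1] w 0.543 g 63.8
axes x,y,z [[0.704, 0.118, -0.7], [0.165, -0.986, -0.0], [-0.69, -0.115, -0.714]]
motor c [0.61734054 0.06860441 0.06992546] axis [0.98612867 0.16494063 0.00713036] [ 0.16888042 -1.00435547 -0.03813333]
```

Call:
play_rows(series=[[[-0.001,0,-0.002,0,0,0,0.2],[0,0,-0.002,0,0,0,0.2],[0,0,-0.0015,0,0,0,0.2],[0,0,-0.0015,0,0,0,0.2],[0,0,0,0,0,0,0.2]]])

```text
time: 9.5
tool_pos: [0.6145, 0.0683, 0.044]
tool_rot: [0.031, 0.923, 0.077, -0.377]
contact_force: [-0.4, -0.5, -5.5]
gripper_width: 0.541
grasp_force: 63.8
```

Call:
play_rows(series=[[[0,0,-0.001,0,0,0,0.2],[0,0,-0.001,0,0,0,0.2],[0,0,0,0,0,0,0.2]]])

```text
time: 9.8
tool_pos: [0.6147, 0.0685, 0.0431]
tool_rot: [0.031, 0.923, 0.077, -0.377]
contact_force: [0.3, 1.6, -2.5]
gripper_width: 0.537
grasp_force: 63.7
```

Call:
play_rows(series=[[[0,0,-0.001,0,0,0,0.2],[0,0,0,0,0,0,0.2]]])

```text
time: 10.0
tool_pos: [0.6148, 0.0685, 0.0427]
tool_rot: [0.031, 0.923, 0.077, -0.377]
contact_force: [-0.7, 2.3, 2.9]
gripper_width: 0.542
grasp_force: 64.0
```

```bash
python3 - <<'E'
from h import *
s,M=st(); print('motor c',s['tool_pos']+M@[-.012,0,-.015],'axis',M@[.709,0,-.705],s['ft_torque'])
E
```

```text
t 10.0 tcp [0.6148 0.0685 0.0427] j [ 0.033  0.718  1.235 -0.1    1.957  1.438] F [-0.7  2.3  2.9] w 0.542 g 64.0
axes x,y,z [[0.704, 0.118, -0.7], [0.165, -0.986, -0.0], [-0.69, -0.115, -0.714]]
motor c [0.61668605 0.06880536 0.06183053] axis [0.98617149 0.1646831  0.00716048] [ 0.10523948  0.34170156 -0.44973944]
```

Call:
play_rows(series=[[[0,0.001,0,0,0,0,0.2],[0,0,0,0,0,0,0.2],[0,0,0,0,0,0,0.56],[0,0,0,0,0,0,0.6],[0,0,0,0,0,0,0.65],[0,0,0,0,0,0,0.8],[0,0,0,0,0,0,0.8],[0,0,0,0,0,0,0.8]]])

```text
time: 10.8
tool_pos: [0.6146, 0.0694, 0.0412]
tool_rot: [0.031, 0.923, 0.077, -0.376]
contact_force: [0.4, -1.1, -0.0]
gripper_width: 0.798
grasp_force: 0.0
```

Call:
play_rows(series=[[[0.007,0.0012,0.007,0,0,0,0.8],[0.014,0.0024,0.014,0,0,0,0.8],[0.02,0.0034,0.021,0,0,0,0.8],[0.02,0.0034,0.021,0,0,0,0.8],[0.02,0.0034,0.021,0,0,0,0.8],[0.02,0.0034,0.021,0,0,0,0.8],[0,0,0.04,0,0,0,0.8],[0,-0.02,0.04,0,0,0,0.8]]])

```text
time: 11.6
tool_pos: [0.7158, 0.0687, 0.2263]
tool_rot: [0.031, 0.922, 0.078, -0.377]
contact_force: [0.4, -0.7, 1.2]
gripper_width: 0.799
grasp_force: 0.0
```

Call:
play_rows(series=[[[0,0,0,1.22,-7.28,0,0.8],[0,-0.01,0,1.22,-7.28,0,0.8],[0,-0.01,0,1.22,-7.28,0,0.8],[0,-0.02,0,1.22,-7.28,0,0.8],[-0.01,-0.02,0,1.22,-7.28,0,0.8],[-0.01,-0.02,0,1.22,-7.28,0,0.8],[0,-0.02,0,0,0,8.18,0.8],[0,-0.03,0,0,0,8.18,0.8],[0,-0.03,0,0,0,8.18,0.8],[0,-0.03,0,0,0,8.18,0.8]]])

```text
time: 12.6
tool_pos: [0.6958, -0.1246, 0.2275]
tool_rot: [0.001, 0.932, 0.363, -0.0]
contact_force: [0.5, 0.0, -0.0]
gripper_width: 0.8
grasp_force: 0.0
```

Call:
play_rows(series=[[[0,0,0,0,0,8.18,0.8],[0,0,0,0,0,8.18,0.8],[0,0,0,0,0,8.18,0.8],[0,0,0,0,0,8.18,0.8],[0,0,0,0,0,8.18,0.8],[0,0,0,0,0,8.18,0.8],[0,0,0,0,0,8.18,0.8],[0,0,0,0,0,0,0.8]]])

```text
time: 13.4
tool_pos: [0.696, -0.1236, 0.2271]
tool_rot: [0.001, 0.646, 0.763, -0.0]
contact_force: [-1.0, 0.5, -1.0]
gripper_width: 0.799
grasp_force: 0.0
```

```bash
python3 - <<'E'
from h import *
st()
f=manip.grab_frame("top"); g=manip.grab_frame("scene")
def red(F,u0,v0,u1,v1):
    h=F["frame"][v0:v1,u0:u1].astype(int); m=(h[...,2]>110)&(h[...,1]<70)&(h[...,0]<70)
    v,u=np.nonzero(m); return u.mean()+u0,v.mean()+v0,len(u),u.min()+u0,u.max()+u0,v.min()+v0,v.max()+v0
a=red(f,305,145,340,180);b=red(g,295,215,320,245);print(a,b,ray(f,a[0],a[1],.077),ray(g,b[0],b[1],.064))
A=f["frame"][120:220,240:340]; B=g["frame"][180:300,290:410]
r=lambda x:cv2.resize(x,(400,400),interpolation=cv2.INTER_CUBIC)
cv2.imwrite("pics/p4.png",np.hstack([r(A),r(B)]))
E
```

```text
t 13.4 tcp [ 0.696  -0.1236  0.2271] j [-0.28   0.243  1.41  -0.002  1.488 -0.445] F [-1.   0.5 -1. ] w 0.799 g 0.0
axes x,y,z [[-0.164, 0.986, -0.002], [0.986, 0.164, 0.0], [0.001, -0.002, -1.0]]
(np.float64(317.5151515151515), np.float64(162.24242424242425), 33, np.int64(315), np.int64(320), np.int64(159), np.int64(166)) (np.float64(306.6666666666667), np.float64(227.30769230769232), 39, np.int64(303), np.int64(311), np.int64(225), np.int64(237)) [ 0.6308 -0.0213  0.077 ] [ 0.613  -0.0298  0.064 ]
```

View pics/p4.png

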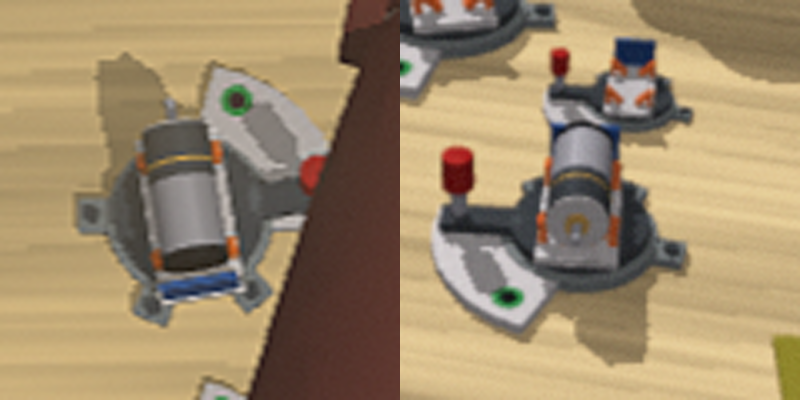

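The motor lies in the saddles with its shaft end out. Its back end is at (190,265), just short of the blue plate at (200,285). The knob is at (457,170) in the scene half.

```bash
python3 - <<'E'
from h import *
f=manip.grab_frame("top"); g=manip.grab_frame("scene")
print("knob",ray(f,319.25,163.75,.079),ray(g,307.2,231,.064))
T=lambda u,v,z:ray(f,240+u/4,120+v/4,z)
e=np.array([.986,.165,0]);
print("front top edge, back end, stop top front",T(178,122,.084)@e,T(190,265,.045)@e,T(200,278,.07)@e, np.array([.613,.068,0])@e, "tip",T(168,103,.06))
E
```

```text
knob [ 0.6259 -0.0261  0.079 ] [ 0.6285 -0.0238  0.064 ]
front top edge, back end, stop top front 0.6660902 0.5721369000000001 0.5566181 0.615638 tip [0.685  0.0798 0.06  ]
```

Call:
play_rows(series=[[[-0.014,0.02,-0.018,0,0,0,0.8],[-0.014,0.02,-0.018,0,0,0,0.8],[-0.014,0.02,-0.018,0,0,0,0.8],[-0.014,0.02,-0.018,0,0,0,0.8],[-0.012,0.0186,-0.018,0,0,0,0.8],[0,0,-0.02,0,0,0,0.8],[0,0,-0.02,0,0,0,0.8],[0,0,-0.02,0,0,0,0.8],[0,0,-0.02,0,0,0,0.8],[0,0,0,0,0,0,0.8]]])

```text
time: 14.6
tool_pos: [0.6251, -0.0245, 0.0529]
tool_rot: [-0.002, 0.647, 0.763, -0.002]
contact_force: [-0.9, 0.0, -0.1]
gripper_width: 0.801
grasp_force: 0.0
```

```bash
python3 - <<'E'
from h import *
st(); f=manip.grab_frame("top"); g=manip.grab_frame("scene")
A=f["frame"][120:220,240:340]; B=g["frame"][180:300,270:390]
r=lambda x:cv2.resize(x,(400,400),interpolation=cv2.INTER_CUBIC)
cv2.imwrite("pics/p5.png",np.hstack([r(A),r(B)]))
E
```

```text
t 14.6 tcp [ 0.6251 -0.0245  0.0529] j [-0.157  0.226  1.736 -0.002  1.186 -0.321] F [-0.9  0.  -0.1] w 0.801 g 0.0
axes x,y,z [[-0.164, 0.987, 0.0], [0.987, 0.164, -0.006], [-0.006, -0.001, -1.0]]
```

View pics/p5.png

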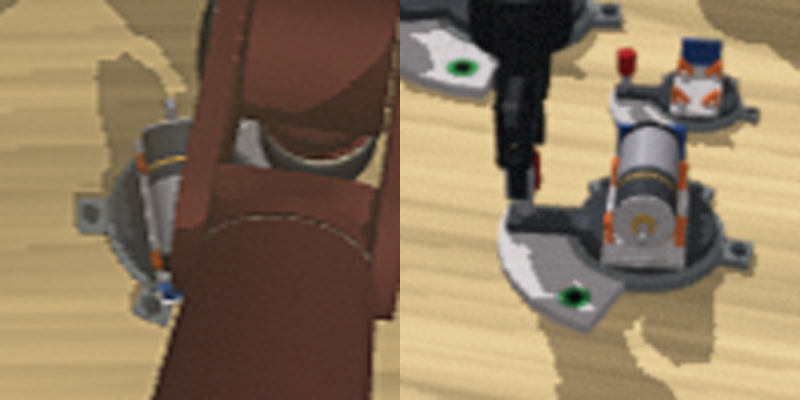

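The front finger at column 518 lines up with the knob, whose centre is expected at column 524 less 6 for the offset. I'll lower a little and close.

Call:
play_rows(series=[[[0.001,0,-0.004,0,0,0,0.8],[0.001,0,-0.004,0,0,0,0.8],[0,0,0,0,0,0,0.6],[0,0,0,0,0,0,0.45],[0,0,0,0,0,0,0.35],[0,0,0,0,0,0,0.2],[0,0,0,0,0,0,0.1],[0,0,0,0,0,0,0.1],[0,0,0,0,0,0,0.1]]])

```text
time: 15.6
tool_pos: [0.6299, -0.0249, 0.0488]
tool_rot: [0.001, 0.646, 0.763, -0.001]
contact_force: [-2.1, -0.9, 3.7]
gripper_width: 0.282
grasp_force: 58.8
```

```bash
python3 -c "from h import *;st()"
```

```text
t 15.6 tcp [ 0.6299 -0.0249  0.0488] j [-0.157  0.238  1.73  -0.002  1.173 -0.322] F [-2.1 -0.9  3.7] w 0.282 g 58.8
axes x,y,z [[-0.165, 0.986, -0.002], [0.986, 0.165, 0.0], [0.001, -0.002, -1.0]]
```

Call:
play_rows(series=[[[0,0,0.003,0,0,0,0.1],[0,0,0.003,0,0,0,0.1],[0,0,0.003,0,0,0,0.1],[0,0,0.003,0,0,0,0.1],[0,0,0.001,0,0,0,0.1],[0,0,0,0,0,0,0.1]]])

```text
time: 16.2
tool_pos: [0.6291, -0.025, 0.0606]
tool_rot: [0.0, 0.646, 0.763, -0.001]
contact_force: [1.9, -1.3, -9.7]
gripper_width: 0.288
grasp_force: 59.3
```

```bash
python3 - <<'E'
from h import *
s,M=st()
c=np.array([.613,.068]); k=s["tool_pos"][:2]; print(np.linalg.norm(k-c),np.degrees(np.arctan2(*(k-c)[::-1])))
a0=np.radians(-80.5); c=k-.095*np.array([np.cos(a0),np.sin(a0)]); print("pivot",c)
p=k
for d in range(5,61,5):
    q=c+.095*np.array([np.cos(a0+np.radians(d)),np.sin(a0+np.radians(d))]); print(d,(q-p).round(4)); p=q
E
```

```text
t 16.2 tcp [ 0.6291 -0.025   0.0606] j [-0.157  0.222  1.727 -0.002  1.194 -0.322] F [ 1.9 -1.3 -9.7] w 0.288 g 59.3
axes x,y,z [[-0.165, 0.986, -0.002], [0.986, 0.165, -0.001], [-0.001, -0.002, -1.0]]
0.09433278387104567 -80.18315531008807
pivot [0.61340414 0.06874559]
5 [0.0081 0.0017]
10 [0.0079 0.0024]
15 [0.0077 0.0031]
20 [0.0074 0.0038]
25 [0.007  0.0044]
30 [0.0066 0.005 ]
35 [0.0062 0.0055]
40 [0.0057 0.0061]
45 [0.0051 0.0065]
50 [0.0045 0.007 ]
55 [0.0039 0.0073]
60 [0.0032 0.0076]
```

Call:
play_rows(series=[[[0.004,0.0008,0,0,0,2.5,0.1],[0.0041,0.0009,0,0,0,2.5,0.1],[0.004,0.0011,0,0,0,2.5,0.1],[0.0039,0.0013,0,0,0,2.5,0.1],[0.0039,0.0015,0,0,0,2.5,0.1],[0.0038,0.0016,0,0,0,2.5,0.1],[0.0037,0.0018,0,0,0,2.5,0.1],[0.0037,0.002,0,0,0,2.5,0.1],[0,0,0,0,0,0,0.1]]])

```text
time: 17.1
tool_pos: [0.6605, -0.0141, 0.0605]
tool_rot: [0.0, 0.504, 0.864, -0.001]
contact_force: [2.3, -2.4, -8.9]
gripper_width: 0.289
grasp_force: 59.5
```

```bash
python3 - <<'E'
from h import *
s,M=st(); c=np.array([.6134,.0687]); k=s["tool_pos"][:2]; print(np.linalg.norm(k-c),np.degrees(np.arctan2(*(k-c)[::-1]))+80.5)
E
```

```text
t 17.1 tcp [ 0.6605 -0.0141  0.0605] j [-0.133  0.287  1.648 -0.002  1.206 -0.647] F [ 2.3 -2.4 -8.9] w 0.289 g 59.5
axes x,y,z [[-0.492, 0.87, -0.002], [0.87, 0.492, -0.001], [-0.0, -0.002, -1.0]]
0.09523684517574789 20.14435508297025
```

Low forces and on the arc; continue.

Call:
play_rows(series=[[[0.0035,0.0021,0,0,0,2.5,0.1],[0.0035,0.0023,0,0,0,2.5,0.1],[0.0033,0.0024,0,0,0,2.5,0.1],[0.0033,0.0026,0,0,0,2.5,0.1],[0.0031,0.0027,0,0,0,2.5,0.1],[0.0031,0.0028,0,0,0,2.5,0.1],[0.0029,0.003,0,0,0,2.5,0.1],[0.0028,0.0031,0,0,0,2.5,0.1],[0.0026,0.0032,0,0,0,2.5,0.1],[0.0025,0.0033,0,0,0,2.5,0.1]]])

```text
time: 18.1
tool_pos: [0.6909, 0.0131, 0.0606]
tool_rot: [0.0, 0.305, 0.952, -0.001]
contact_force: [2.6, -2.9, -9.6]
gripper_width: 0.282
grasp_force: 59.5
```

Call:
play_rows(series=[[[0.0023,0.0034,0,0,0,2.5,0.1],[0.0022,0.0036,0,0,0,2.5,0.1],[0.002,0.0036,0,0,0,2.5,0.1],[0.0019,0.0037,0,0,0,2.5,0.1],[0.001,0.002,0,0,0,1.5,0.1],[0,0,0,0,0,0,0.1]]])

```text
time: 18.7
tool_pos: [0.7007, 0.0299, 0.0609]
tool_rot: [0.001, 0.208, 0.978, -0.0]
contact_force: [3.6, -2.1, -9.8]
gripper_width: 0.284
grasp_force: 59.5
```

```bash
python3 - <<'E'
from h import *
s,M=st(); c=np.array([.6134,.0687]); k=s["tool_pos"][:2]; print(np.linalg.norm(k-c),np.degrees(np.arctan2(*(k-c)[::-1]))+80.5)
E
```

```text
t 18.7 tcp [0.7007 0.0299 0.0609] j [-6.300e-02  3.710e-01  1.542e+00 -1.000e-03  1.227e+00 -1.214e+00] F [ 3.6 -2.1 -9.8] w 0.284 g 59.5
axes x,y,z [[-0.913, 0.407, -0.002], [0.407, 0.913, -0.0], [0.001, -0.001, -1.0]]
0.09550615134201823 56.5293245273746
```

Call:
play_rows(series=[[[0.0006,0.0015,0,0,0,1,0.1],[0.0006,0.0015,0,0,0,1,0.1],[0.0006,0.0015,0,0,0,1,0.1],[0.0004,0.001,0,0,0,0.7,0.1],[0,0,0,0,0,0,0.1]]])

```text
time: 19.2
tool_pos: [0.703, 0.0355, 0.0613]
tool_rot: [0.001, 0.176, 0.984, -0.0]
contact_force: [3.4, -2.4, -9.9]
gripper_width: 0.285
grasp_force: 59.5
```

```bash
python3 - <<'E'
from h import *
s,M=st(); c=np.array([.6134,.0687]); k=s["tool_pos"][:2]; print(np.linalg.norm(k-c),np.degrees(np.arctan2(*(k-c)[::-1]))+80.5, np.degrees(np.arctan2(M[1,1],M[0,1]))-9.5)
E
```

```text
t 19.2 tcp [0.703  0.0355 0.0613] j [-5.500e-02  3.760e-01  1.535e+00 -1.000e-03  1.229e+00 -1.271e+00] F [ 3.4 -2.4 -9.9] w 0.285 g 59.5
axes x,y,z [[-0.938, 0.347, -0.002], [0.347, 0.938, -0.0], [0.002, -0.001, -1.0]]
0.09552277313422285 60.18448500919802 60.21963407187319
```

Now at about 60.2°. I'll lower and watch the force.

Call:
play_rows(series=[[[0,0,-0.002,0,0,0,0.1],[0,0,-0.002,0,0,0,0.1],[0,0,-0.0015,0,0,0,0.1],[0,0,0,0,0,0,0.1]]])

```text
time: 19.6
tool_pos: [0.703, 0.0355, 0.0558]
tool_rot: [0.001, 0.176, 0.984, -0.0]
contact_force: [3.3, -1.3, -8.1]
gripper_width: 0.288
grasp_force: 59.7
```

```bash
python3 -c "from h import *;st()"
```

```text
t 19.6 tcp [0.703  0.0355 0.0558] j [-5.500e-02  3.820e-01  1.537e+00 -1.000e-03  1.220e+00 -1.271e+00] F [ 3.3 -1.3 -8.1] w 0.288 g 59.7
axes x,y,z [[-0.938, 0.347, -0.002], [0.347, 0.938, 0.0], [0.002, -0.001, -1.0]]
```

At 7 mm lift the force is still pure spring, so the pin is in the hole. I'll lower the rest of the way.

Call:
play_rows(series=[[[0,0,-0.002,0,0,0,0.1],[0,0,-0.002,0,0,0,0.1],[0,0,-0.002,0,0,0,0.1],[0,0,-0.0005,0,0,0,0.1],[0,0,0,0,0,0,0.1]]])

```text
time: 20.1
tool_pos: [0.703, 0.0355, 0.0495]
tool_rot: [0.001, 0.176, 0.984, -0.0]
contact_force: [1.6, -2.0, -5.6]
gripper_width: 0.286
grasp_force: 59.8
```

Call:
play_rows(series=[[[0,0,0,0,0,0,0.4],[0,0,0,0,0,0,0.5],[0,0,0,0,0,0,0.6],[0,0,0,0,0,0,0.7],[0,0,0,0,0,0,0.7],[0,0,0.01,0,0,0,0.7],[0,0,0.03,0,0,0,0.7],[0,0,0.04,0,0,0,0.7],[0,0,0.04,0,0,0,0.7],[0,0,0.04,0,0,0,0.7]]])

```text
time: 21.1
tool_pos: [0.7028, 0.0354, 0.2118]
tool_rot: [0.001, 0.176, 0.984, -0.0]
contact_force: [0.7, 0.8, -0.2]
gripper_width: 0.698
grasp_force: 0.0
```

Call:
play_rows(series=[[[0,-0.04,0.01,0,0,0,0.7],[0,-0.04,0,0,0,0,0.7],[0,-0.04,0,0,0,0,0.7],[0,-0.04,0,0,0,0,0.7],[0,-0.04,0,0,0,0,0.7],[0,-0.04,0,0,0,0,0.7],[0,-0.04,0,0,0,0,0.7],[0,0,0,0,0,0,0.7]]])

```text
time: 21.9
tool_pos: [0.7022, -0.2499, 0.2199]
tool_rot: [0.001, 0.179, 0.984, -0.001]
contact_force: [-0.5, 0.3, -1.0]
gripper_width: 0.702
grasp_force: 0.0
```

```bash
python3 - <<'E'
from h import *
st(); f=manip.grab_frame("top"); g=manip.grab_frame("scene")
A=f["frame"][110:210,240:340]; B=g["frame"][180:300,290:410]
r=lambda x:cv2.resize(x,(400,400),interpolation=cv2.INTER_CUBIC)
cv2.imwrite("pics/p6.png",np.hstack([r(A),r(B)]))
p=np.array([.6134,.0687]);a=np.radians(-20.5);k=[*(p+.095*np.array([np.cos(a),np.sin(a)]))]
for z in(.049,.064,.079,.088): print(z,"top",((proj(f,k+[z])-(240,110))*4).round(1),"scene",((proj(g,k+[z])-(290,180))/.3+[400,0]).round(1))
E
```

```text
t 21.9 tcp [ 0.7022 -0.2499  0.2199] j [-0.441  0.334  1.312 -0.002  1.492 -1.651] F [-0.5  0.3 -1. ] w 0.702 g 0.0
axes x,y,z [[-0.936, 0.352, -0.003], [0.352, 0.936, -0.002], [0.002, -0.003, -1.0]]
0.049 top [230.4 124. ] scene [507.7 256.3]
0.064 top [229.6 117.2] scene [507.3 240. ]
0.079 top [228.8 110.8] scene [507.3 223.3]
0.088 top [228.  106.8] scene [507.3 213.3]
```

View pics/p6.png

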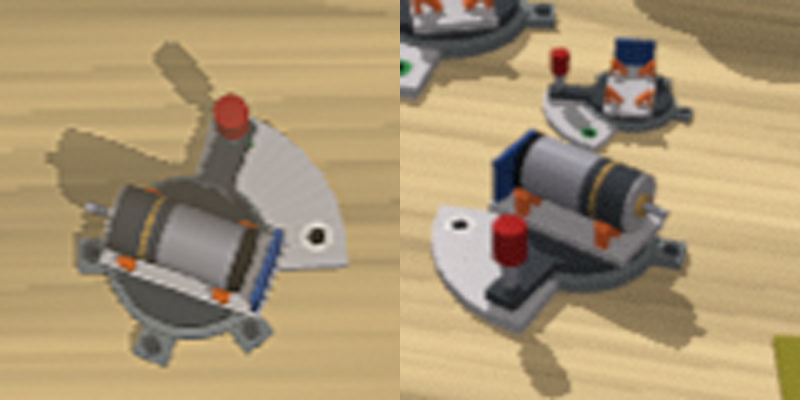

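The cradle sits at the green hole and the white hole is now uncovered at (317,236). The knob is at (509,240) with its top near row 220, which matches the fully-in height. The motor lies in the saddles close to the stop plate, so I'll hand the job in.

```bash
python3 -c "
from plant import manip
print(manip.job_done())"
```

```text
the job is handed in; nothing more can be done
None
```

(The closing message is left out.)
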